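# Push the empty tray home against the rail and the red stop

### The job

Slide the empty white food tray along the table, pushing it with the fingertips, until one long side of its rim lies flush against the steel back rail and one short end of its rim touches the red stop block. Push steadily, without flinging, tipping or lifting the tray, and leave the other things on the table where they are.

Things in the scene. Friction and masses are not known exactly. Their poses are not given: they have to be found in the camera images.
- tray: Empty open white tray, loose, 0.2 to 0.4 kg; under 5 N slides it. Origin: centre of its underside; x the short way, y the long way, z up. Outside its rim (54 to 66 mm up, the widest part, which meets rail and stop) 205 x 255 mm, so 103 mm from the origin in x, 128 mm in y. Walls: inner faces 83 mm from the origin in x, 108 mm in y, 12 mm thick; inner floor at 6 mm. Fingers may push its walls from outside or inside.
- rail: Fixed upright steel rail across the back of the work, 520 mm long (y), 72 mm high, 5 mm thick. Origin: table height, middle of its front face, which the tray must meet; x points square into that face, away from the robot, so the tray lies at negative x.
- stop: Fixed red block standing in front of the rail near its left or its right end (varies), 170 mm long (x, square to the rail), 24 mm thick (y, along the rail), 70 mm high. Origin at the centre of its underside; axes parallel to the rail's. The face toward the tray is 12 mm from the origin, on the side of the rail's middle.
- label_roll: Bystander: white roll of labels standing on its end at the other end of the rail from the red stop, 92 mm across, 52 mm high, origin at the centre of its underside.
- tie_tub: Bystander: small round open tub, 70 mm across, 45 mm high, right of the work; origin at the centre of its underside.
- date_stamp: Bystander: black hand stamp standing upright, 35x46x100 mm, right of the work; origin at the centre of its underside.
- steel_scoop: Bystander: steel hand scoop lying on the table, 206 mm long, 60 mm wide, 32 mm high, left of the work; origin at the centre of the underside.
- probe_thermometer: Bystander: slim white probe thermometer lying flat, 232x32x20 mm, left of the work; origin at the centre of the underside.

How it is judged:
At the end, for the whole second after the job is handed in: The tray stands flat and still on the table, the long side of its rim within 5 mm of the rail and parallel to it within 2 degrees, one end of its rim within 5 mm of the red stop (x of tray in the frame of rail above -0.108 m and angle between the y axis of tray and the y axis of rail, either way round below 0.035 rad and ((y of tray in the frame of stop between 0.13 and 0.145 m and y of stop in the frame of rail below 0 m) or (y of tray in the frame of stop between -0.145 and -0.13 m and y of stop in the frame of rail above 0 m)) and height (world z) of tray below 0.004 m and angle between tray's own z axis and vertical below 0.03 rad and linear speed of tray below 0.01 m/s); the robot touches nothing.
It fails at once if the tray is lifted or tipped (more than 15 mm or 7 degrees) (height (world z) of tray above 0.015 m or angle between tray's own z axis and vertical above 0.12 rad).
It fails at once if the tray is flung (faster than 0.5 m/s) (linear speed of tray above 0.5 m/s).
It fails at once if a bystander is moved by more than 15 mm (distance of any of label_roll, tie_tub, date_stamp, steel_scoop, probe_thermometer from where it was at the start of the episode above 0.015 m).
It also fails if it takes over 42 s, if anything falls off the work surface, if the arm or the gripper's body presses on something with over 40 N, if the wrist force passes 120 N, or if a joint passes its speed limit or range.

### The arm

A 7-joint arm with a two-finger parallel gripper is mounted at the origin on a cart in front of the work surface, level with it; the furniture and walls round the work are solid. World frame = base frame: x ahead of the robot, y to its left, z up, the work surface at z = 0. Lengths are in m, angles in rad, forces in N, time in s.
With the tool pointing down it reaches from about 0.425 to 0.875 m from the base axis. Payload 8.4 kg.
Tool frame: the origin (TCP) lies at the very end of the fingers, on their centre line; the grasp point (between the pads) lies 19 mm behind it (manip.grasp_offset is the distance from the TCP to the grasp point, in m); z points along the fingers, y is the line along which they close (so a half turn about z gives the same grasp; the last joint's range is limited). The gripper opens to 85 mm and grips with 20 to 120 N. Pads are 22 mm wide; open, the fingers measure 114 mm over their backs; the gripper's body (76 mm by 85 mm) begins 54 mm behind the grasp point. The pads swing forward as they close: fully open they stand 13 mm farther back than shut.
Start: joints at [1.169, 0.333, 0.04, 1.465, -0.013, 1.343, -0.059], TCP at [0.194, -0.62, 0.231] pointing down, gripper open.
Joint ranges: [-2.58, 2.58], [-0.38, 2.09], [-1.3, 1.39], [0.25, 2.4], [-1.5, 4.64], [0.08, 2.09], [-2.65, 2.65]. Speed limits (rad/s): [2.22, 2.22, 2.79, 2.79, 3.14, 3.14, 3.14].

### API

Orientations are given as a rotation vector (axis times angle).
In Python, from cell import manip, imaging, job gives the robot as it stands.
- The arm moves only by the tool move_arm, never from a script. Its arguments are lists of equal length, an entry for each row: "xyz": the shift along the tool's x, y, z in m, a list of three; "angular": the turn, a rotation vector about the tool's x, y, z in units of 5 degrees (1.0 is 5 degrees), a list of three; "grip": the gripper command: -1 is shut, 1 is fully open, values between are in proportion. A call has 1 to 20 rows; each row is the pose to reach, as a shift and turn from the pose commanded when the call began, along the tool's axes at that moment; what a row does not reach only later rows make up. A row lasts 1/12 s, in which the tool goes at most 41.7 mm and 7.16 degrees, less where a joint would pass 70% of its speed; a pose out of reach is approached as far as the arm can. A call with a gripper value outside its range is refused whole. The fingers move at their own pace and stop on an object; "newtons" is the grip in N (left out, the last holds). Time passes only in rows, so rows that repeat a pose let the fingers close. It gives the time, the measured TCP pose, the force, the opening and the grip force at its end, in the units of the state.
- manip.get_obs(): the state, without advancing time (a new reading comes with each control period).
- imaging.get_image(name): name is "scene" or "top"; returns a dict with "pixels" (420x560x3 uint8, red, green, blue), "fx", "fy", "cx", "cy" (pixels), "pose" (4x4, takes a point from camera to world coordinates). Camera axes: x right, y down, z forward; pixel columns grow to the right and rows downward; lengths in m; the calibration is good to about 2 mm. A picture is of the moment at which its call begins. There is no depth.
- job.job_done(): hands the job in; it is judged then, once.
The state is a dict: "time_s": time; "joint_positions": joint angles; "qd": joint speeds; "joint_efforts": joint torques, N m; "position": TCP position; "orientation": TCP orientation; "contact_force": force on the tool from outside, world axes, zero at the start; "ft_torque": the same for the moment, N m; "grip_width": opening from 0.0 (shut) to 1.0 (fully open); "grip_force": force on a finger pad.
Only numpy, scipy, OpenCV 4.12 (cv2) and the standard library are available. Lean on these libraries where they do the work, as an engineer would, in place of code of your own. Each camera call takes 0.05 s, during which the arm holds its last target. There are 200 camera calls.

## Working session

There is one attempt and no reset: what is moved stays moved. The work goes in short steps, Python scripts to look and compute and a tool call to move; the robot and the scene stay as the last step left them, time stands still between calls to the robot, and variables do not carry over. Pictures are saved under pics/ and viewed, at most 10 in all, crops included, and the job is handed in when it is done.

Besides the shell and the picture viewer there is one more tool, called after "Emit:" as name(argument=value, ...) on one line, values as JSON. move_arm: Moves the arm, as the interface text tells. Its arguments: {"type":"object","properties":{"xyz":{"type":"array","items":{"type":"array","items":{"type":"number"}}},"angular":{"type":"array","items":{"type":"array","items":{"type":"number"}}},"grip":{"type":"array","items":{"type":"number"}},"newtons":{"type":"number"}},"required":["xyz","angular","grip"]}

```bash
mkdir -p pics
python3 - <<'E'
from cell import manip, imaging
import cv2,numpy as np
o=manip.get_obs();print({k:np.round(o[k],3) for k in('time_s','position','orientation','contact_force','grip_width')})
for n in('scene','top'):
    i=imaging.get_image(n);cv2.imwrite(f'pics/{n}0.png',i['pixels'][:,:,::-1]);print(n,i['fx'],i['cx'],i['cy'],np.round(i['pose'],3).tolist())
E
```

```text
{'time_s': np.float64(0.0), 'position': array([ 0.194, -0.62 ,  0.23 ]), 'orientation': array([-3.104e+00, -4.740e-01,  1.000e-03]), 'contact_force': array([ 0.894,  0.27 , -0.357]), 'grip_width': np.float64(0.997)}
scene 462.3602245750864 288.81943144855904 217.51190766940312 [[-0.427, -0.558, 0.711, -0.519], [-0.904, 0.256, -0.341, 0.539], [0.008, -0.789, -0.614, 0.946], [0.0, 0.0, 0.0, 1.0]]
top 519.06208928023 286.1029690912964 208.09570397094078 [[-0.012, -0.998, 0.065, 0.43], [-1.0, 0.011, -0.018, 0.034], [0.017, -0.065, -0.998, 1.76], [0.0, 0.0, 0.0, 1.0]]
```

View pics/top0.png

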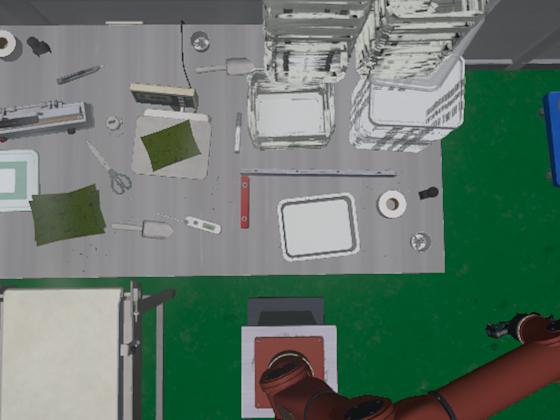

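View pics/scene0.png

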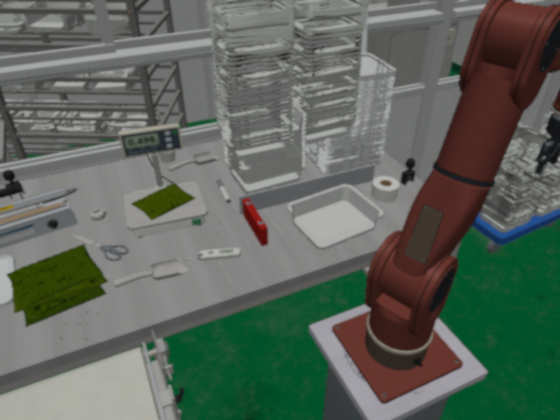

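The top view shows the tray at about (318,227). The rail runs along row ~172 from column 242 to 395, the red stop is at (245,202) at the rail's left end, and the roll is at (392,204). The scene view shows the same layout, with the tray clear of everything.

```bash
cat > h.py <<'E'
import cv2,numpy as np
from cell import imaging,manip
def cast(i,uv,z):
    uv=np.atleast_2d(uv).astype(float);P=i['pose']
    d=np.c_[(uv[:,0]-i['cx'])/i['fx'],(uv[:,1]-i['cy'])/i['fy'],np.ones(len(uv))]@P[:3,:3].T
    return P[:3,3]+d*((z-P[2,3])/d[:,2])[:,None]
def rect(i,m,z):
    m=cv2.morphologyEx(m.astype(np.uint8),cv2.MORPH_OPEN,np.ones((2,2)))
    c=max(cv2.findContours(m,cv2.RETR_EXTERNAL,cv2.CHAIN_APPROX_NONE)[0],key=cv2.contourArea)
    w=cast(i,cv2.convexHull(c)[:,0],z)[:,:2]
    r=cv2.minAreaRect((w*1000).astype(np.float32)); return r,cv2.boxPoints(r).round(0).tolist()
def look(name):
    i=imaging.get_image('top');p=i['pixels'].astype(int);cv2.imwrite(f'pics/{name}.png',p[:,:,::-1].astype(np.uint8))
    Y,X=np.mgrid[:420,:560]
    red=(p[...,0]-p[...,1]>60)&(Y<240)&(X>225)&(X<262)
    print('stop',rect(i,red,.07))
    sel=(Y>176)&(Y<272)&(X>252)&(X<374)
    print('tray',rect(i,sel&(p.min(2)>185),.066))
    return i,p
E
python3 - <<'E'
from h import *
i,p=look('t1')
# rail: brightness profile along columns
for x in(255,275,300,330,360,385): print(x,p[164:182,x].mean(1).astype(int).tolist())
for uv in((242,174.5),(395,175)): print(cast(i,uv,.072).round(3))
print(cast(i,(392,204),.052).round(3),cast(i,(420,241),.045).round(3))
c=p[150:275,225:445].astype(np.uint8)[:,:,::-1]
cv2.imwrite('pics/c1.png',cv2.resize(c,(792,450),interpolation=cv2.INTER_CUBIC))
E
```

```text
stop (((558.2020263671875, 137.43350219726562), (19.544401168823242, 91.5968246459961), 89.59477233886719), [[512.0, 128.0], [604.0, 127.0], [604.0, 147.0], [512.0, 148.0]])
tray (((474.7326354980469, -99.52959442138672), (159.76010131835938, 208.10116577148438), 5.739315509796143), [[385.0, -4.0], [406.0, -211.0], [565.0, -195.0], [544.0, 12.0]])
255 [145, 145, 144, 144, 155, 150, 101, 122, 139, 93, 88, 107, 138, 145, 144, 144, 144, 144]
275 [146, 146, 145, 145, 156, 166, 157, 156, 152, 121, 70, 89, 127, 148, 147, 146, 146, 146]
300 [142, 143, 143, 143, 142, 149, 160, 152, 153, 138, 72, 80, 116, 145, 143, 142, 143, 142]
330 [140, 140, 140, 140, 139, 154, 167, 154, 160, 141, 78, 72, 97, 132, 141, 140, 140, 140]
360 [142, 142, 142, 142, 141, 144, 150, 155, 161, 160, 113, 69, 87, 126, 147, 146, 147, 147]
385 [148, 148, 148, 147, 148, 133, 130, 158, 156, 159, 132, 59, 79, 119, 151, 148, 148, 148]
[[0.651 0.146 0.072]]
[[ 0.645 -0.355  0.072]]
[[ 0.551 -0.347  0.052]] [[ 0.428 -0.439  0.045]]
```

View pics/c1.png

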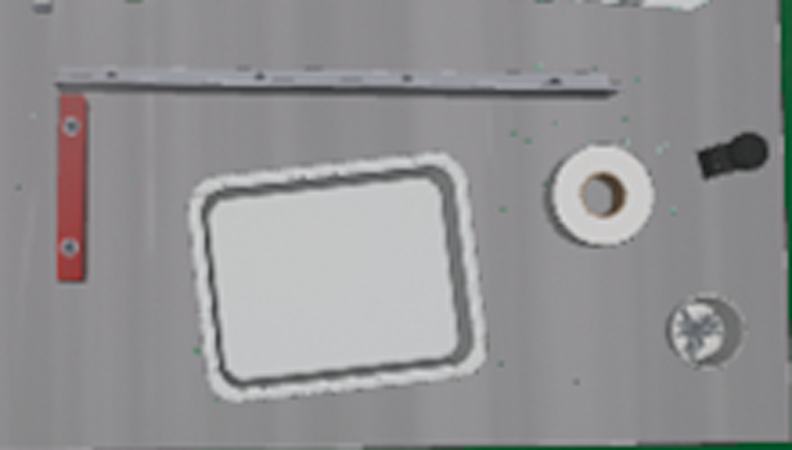

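The crop shows the tray turned about 6° to the rail, with nothing between it and the stop and rail. My thresholds cut off the rim and the ends of the stop, so I'll correct the masks.

Run:
```python
s=open('h.py').read()
s=s.replace(">60)",">35)").replace("p.min(2)>185","p.min(2)>168")
s=s.replace("m=cv2.morphologyEx(m.astype(np.uint8),cv2.MORPH_OPEN,np.ones((2,2)))","m=cv2.morphologyEx(m.astype(np.uint8),cv2.MORPH_CLOSE,np.ones((7,7)))")
open('h.py','w').write(s)
from h import *
i,p=look('t2')
g=p.mean(2);xs=np.arange(260,390,4);e=[]
for x in xs:
    d=np.diff(g[168:178,x]);k=d.argmin();a=d[max(k-1,0):k+2];e.append(168.5+ (np.arange(max(k-1,0),max(k-1,0)+len(a))*a).sum()/a.sum())
q=np.polyfit(xs,e,1);print(q,np.std(e-np.polyval(q,xs)))
w=cast(i,[(250,np.polyval(q,250)),(390,np.polyval(q,390))],.072);print(w.round(4),np.arctan2(*(w[0]-w[1])[:2]))
print(manip.get_obs()['joint_positions'])
```

```text
stop (((563.31396484375, 139.0502166748047), (22.85006332397461, 166.8482208251953), 89.59477233886719), [[480.0, 128.0], [647.0, 127.0], [647.0, 150.0], [480.0, 151.0]])
tray (((478.710693359375, -101.11370849609375), (205.53201293945312, 255.1253204345703), 6.303316116333008), [[363.0, 14.0], [391.0, -239.0], [595.0, -217.0], [567.0, 37.0]])
[1.33750949e-02 1.69097636e+02] 0.20809498702141693
[[ 0.658   0.1203  0.072 ]
 [ 0.6474 -0.3389  0.072 ]] 0.02305629013553063
[ 1.16879385  0.33366296  0.03987142  1.46593748 -0.01338873  1.34331325
 -0.05848697]
```

Emit:
move_arm(xyz=[[0.01,-0.01,0],[0.03,-0.03,0],[0.055,-0.053,0],[0.08,-0.078,0],[0.11,-0.107,0],[0.14,-0.136,0],[0.17,-0.165,0],[0.2,-0.194,0],[0.23,-0.223,0],[0.26,-0.252,0],[0.29,-0.281,0],[0.32,-0.31,0],[0.35,-0.339,0],[0.375,-0.363,0],[0.4,-0.387,0],[0.417,-0.404,0],[0.43,-0.416,0],[0.437,-0.423,0],[0.437,-0.423,0],[0.437,-0.423,0]], angular=[[0,0,0.1],[0,0,0.2],[0,0,0.4],[0,0,0.6],[0,0,0.8],[0,0,1.0],[0,0,1.3],[0,0,1.6],[0,0,1.9],[0,0,2.2],[0,0,2.5],[0,0,2.8],[0,0,3.1],[0,0,3.4],[0,0,3.6],[0,0,3.7],[0,0,3.7],[0,0,3.7],[0,0,3.7],[0,0,3.7]], grip=[1,1,1,1,1,1,1,1,1,1,1,1,1,1,1,1,1,1,1,1])

```text
time_s: 1.87
position: [0.4845, -0.087, 0.2311]
orientation: [3.141, -0.031, -0.001]
contact_force: [-0.7, -1.0, -0.5]
grip_width: 1.002
grip_force: 0.0
```

Emit:
move_arm(xyz=[[0,0,0.01],[0,0,0.03],[0,0,0.055],[0,0,0.08],[0,0,0.105],[0,0,0.13],[0,0,0.15],[0,0,0.17],[0,0,0.185],[0,0,0.197],[0,0,0.206],[0,0,0.212],[0,0,0.212]], angular=[[0,0,0],[0,0,0],[0,0,0],[0,0,0],[0,0,0],[0,0,0],[0,0,0],[0,0,0],[0,0,0],[0,0,0],[0,0,0],[0,0,0],[0,0,0]], grip=[1,1,1,1,1,1,1,1,1,1,1,1,1])

```text
time_s: 2.95
position: [0.4841, -0.0867, 0.0183]
orientation: [-3.141, 0.033, 0.002]
contact_force: [-1.0, 0.3, -0.2]
grip_width: 1.004
grip_force: 0.0
```

Emit:
move_arm(xyz=[[0.005,0,0],[0.012,0,0],[0.02,0,0],[0.028,0,0],[0.035,0,0],[0.04,0,0],[0.045,0,0],[0.05,0,0],[0.055,0,0],[0.06,0,0],[0.064,0,0],[0.068,0,0],[0.072,0,0],[0.076,0,0],[0.08,0,0],[0.084,0,0],[0.088,0,0],[0.092,0,0],[0.096,0,0],[0.1,0,0]], angular=[[0,0,0],[0,0,0],[0,0,0],[0,0,0],[0,0,0],[0,0,0],[0,0,0],[0,0,0],[0,0,0],[0,0,0],[0,0,0],[0,0,0],[0,0,0],[0,0,0],[0,0,0],[0,0,0],[0,0,0],[0,0,0],[0,0,0],[0,0,0]], grip=[1,1,1,1,1,1,1,1,1,1,1,1,1,1,1,1,1,1,1,1])

```text
time_s: 4.62
position: [0.5852, -0.0884, 0.0193]
orientation: [-3.141, 0.032, -0.0]
contact_force: [-2.2, -0.4, -0.1]
grip_width: 0.997
grip_force: 1.0
```

Run:
```python
from h import *
look('t3');o=manip.get_obs();print(o['position'],o['contact_force'])
```

```text
stop (((563.3219604492188, 139.91873168945312), (24.332393646240234, 167.18167114257812), 88.06438446044922), [[479.0, 131.0], [646.0, 125.0], [647.0, 149.0], [480.0, 155.0]])
tray (((507.88592529296875, -26.544700622558594), (126.98492431640625, 202.86190795898438), 89.4236068725586), [[406.0, -89.0], [609.0, -91.0], [610.0, 36.0], [407.0, 38.0]])
[ 0.5859774 -0.0882557  0.0194094] [-1.75784718 -0.03936261  0.51227838]
```

View pics/t3.png

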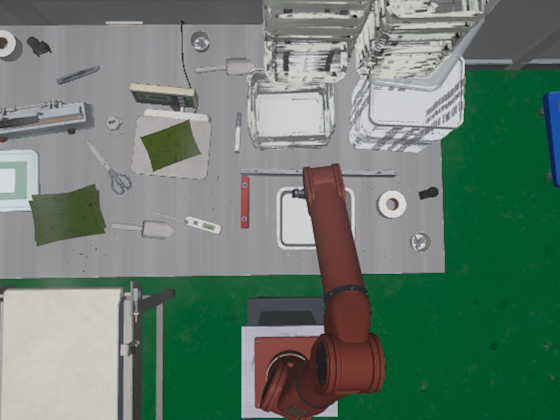

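Emit:
move_arm(xyz=[[-0.01,0,0],[-0.025,0,0],[-0.04,-0.005,0],[-0.055,-0.012,0],[-0.065,-0.02,0],[-0.072,-0.028,0],[-0.075,-0.034,0],[-0.075,-0.04,0],[-0.075,-0.045,0],[-0.075,-0.05,0],[-0.075,-0.055,0],[-0.075,-0.06,0],[-0.075,-0.066,0],[-0.075,-0.072,0],[-0.075,-0.078,0],[-0.075,-0.084,0],[-0.075,-0.09,0],[-0.075,-0.096,0],[-0.075,-0.1,0],[-0.075,-0.103,0]], angular=[[0,0,0],[0,0,0],[0,0,0],[0,0,0],[0,0,0],[0,0,0],[0,0,0],[0,0,0],[0,0,0],[0,0,0],[0,0,0],[0,0,0],[0,0,0],[0,0,0],[0,0,0],[0,0,0],[0,0,0],[0,0,0],[0,0,0],[0,0,0]], grip=[1,1,1,1,1,1,1,1,1,1,1,1,1,1,1,1,1,1,1,1])

```text
time_s: 6.33
position: [0.5118, 0.0169, 0.0193]
orientation: [-3.141, 0.031, 0.0]
contact_force: [-0.2, -2.4, 1.4]
grip_width: 1.0
grip_force: 1.8
```

Run:
```python
from h import *
i,p=look('t4');o=manip.get_obs();print(o['position'],o['contact_force'])
c=p[150:275,225:385].astype(np.uint8)[:,:,::-1]
cv2.imwrite('pics/c4.png',cv2.resize(c,(768,600),interpolation=cv2.INTER_CUBIC))
```

```text
stop (((563.319091796875, 139.85443115234375), (24.55574607849121, 167.19345092773438), 88.01924133300781), [[479.0, 130.0], [646.0, 125.0], [647.0, 149.0], [480.0, 155.0]])
tray (((509.7921447753906, -42.92225646972656), (252.54641723632812, 206.1267547607422), 88.93791961669922), [[404.0, -167.0], [610.0, -171.0], [615.0, 81.0], [409.0, 85.0]])
[0.51184848 0.01731446 0.01935164] [-0.37815484 -1.12755478  0.31951243]
```

View pics/c4.png

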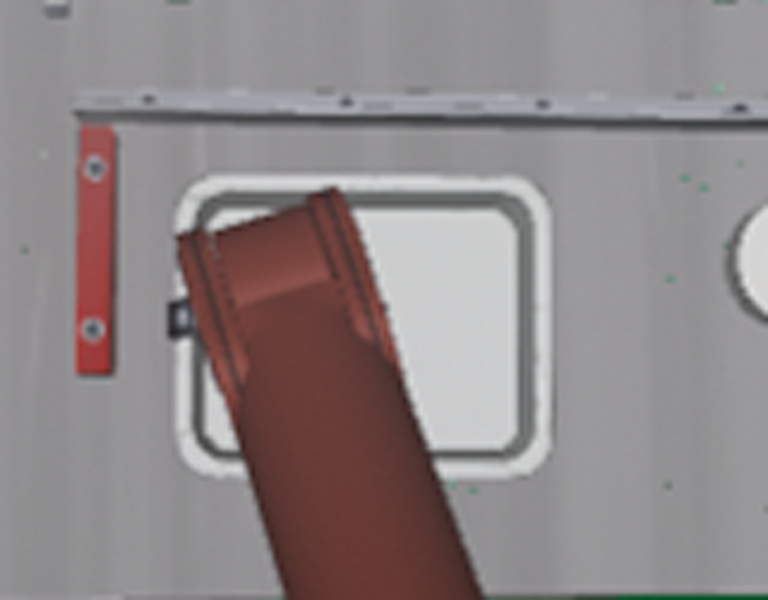

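The tray is now parallel to the rail: its left rim end is at y≈0.083 and its back rim at x≈0.61. That leaves about 44 mm to the stop and about 43 mm to the rail.

Emit:
move_arm(xyz=[[0,-0.004,0],[0,-0.008,0],[0,-0.012,0],[0,-0.016,0],[0,-0.02,0],[0,-0.024,0],[0,-0.028,0],[0,-0.032,0],[0,-0.035,0],[0,-0.037,0],[0,-0.039,0],[0,-0.04,0],[0,-0.041,0],[0,-0.042,0],[0,-0.042,0]], angular=[[0,0,0],[0,0,0],[0,0,0],[0,0,0],[0,0,0],[0,0,0],[0,0,0],[0,0,0],[0,0,0],[0,0,0],[0,0,0],[0,0,0],[0,0,0],[0,0,0],[0,0,0]], grip=[1,1,1,1,1,1,1,1,1,1,1,1,1,1,1])

```text
time_s: 7.63
position: [0.5127, 0.0583, 0.0193]
orientation: [-3.141, 0.032, -0.0]
contact_force: [0.7, -2.5, 2.3]
grip_width: 0.997
grip_force: 1.4
```

Emit:
move_arm(xyz=[[0,0.006,0],[0.005,0.02,0],[0.015,0.035,0],[0.03,0.047,0],[0.04,0.053,0],[0.05,0.055,0],[0.056,0.055,0],[0.06,0.055,0],[0.064,0.055,0],[0.068,0.055,0],[0.072,0.055,0],[0.077,0.055,0],[0.082,0.055,0],[0.087,0.055,0],[0.092,0.055,0],[0.096,0.055,0],[0.1,0.055,0],[0.103,0.055,0],[0.106,0.055,0],[0.108,0.055,0]], angular=[[0,0,0],[0,0,0],[0,0,0],[0,0,0],[0,0,0],[0,0,0],[0,0,0],[0,0,0],[0,0,0],[0,0,0],[0,0,0],[0,0,0],[0,0,0],[0,0,0],[0,0,0],[0,0,0],[0,0,0],[0,0,0],[0,0,0],[0,0,0]], grip=[1,1,1,1,1,1,1,1,1,1,1,1,1,1,1,1,1,1,1,1])

```text
time_s: 9.3
position: [0.6199, 0.0009, 0.0193]
orientation: [-3.141, 0.032, -0.0]
contact_force: [-2.8, 0.5, 1.1]
grip_width: 1.0
grip_force: 1.4
```

Emit:
move_arm(xyz=[[0.001,0,0],[0.002,0,0],[0.003,0,0],[0.004,0,0],[0.005,0,0],[0.006,0,0],[0.006,0,0]], angular=[[0,0,0],[0,0,0],[0,0,0],[0,0,0],[0,0,0],[0,0,0],[0,0,0]], grip=[1,1,1,1,1,1,1])

```text
time_s: 9.88
position: [0.6258, 0.0008, 0.0193]
orientation: [-3.141, 0.032, -0.0]
contact_force: [-1.6, -0.0, -0.6]
grip_width: 1.003
grip_force: 0.6
```

No rail contact yet, so I'll creep on.

Emit:
move_arm(xyz=[[0.001,0,0],[0.002,0,0],[0.003,0,0],[0.004,0,0],[0.004,0,0]], angular=[[0,0,0],[0,0,0],[0,0,0],[0,0,0],[0,0,0]], grip=[1,1,1,1,1])

```text
time_s: 10.3
position: [0.6299, 0.0007, 0.0193]
orientation: [-3.141, 0.032, -0.0]
contact_force: [-1.6, 0.3, 0.4]
grip_width: 0.997
grip_force: 0.6
```

Run:
```python
from h import *
i,p=look('t5');o=manip.get_obs();print(o['position'],o['contact_force'])
c=p[150:275,225:385].astype(np.uint8)[:,:,::-1]
cv2.imwrite('pics/c5.png',cv2.resize(c,(768,600),interpolation=cv2.INTER_CUBIC))
```

```text
stop (((563.3234252929688, 139.96238708496094), (24.244998931884766, 167.18167114257812), 88.06438446044922), [[479.0, 131.0], [646.0, 125.0], [647.0, 149.0], [480.0, 155.0]])
tray (((546.3350830078125, 49.76848220825195), (123.76261901855469, 193.6998291015625), 89.55878448486328), [[449.0, -11.0], [643.0, -13.0], [644.0, 111.0], [450.0, 112.0]])
[0.62986241 0.00078143 0.01936811] [-0.77216051 -0.01470511 -0.6046515 ]
```

View pics/c5.png

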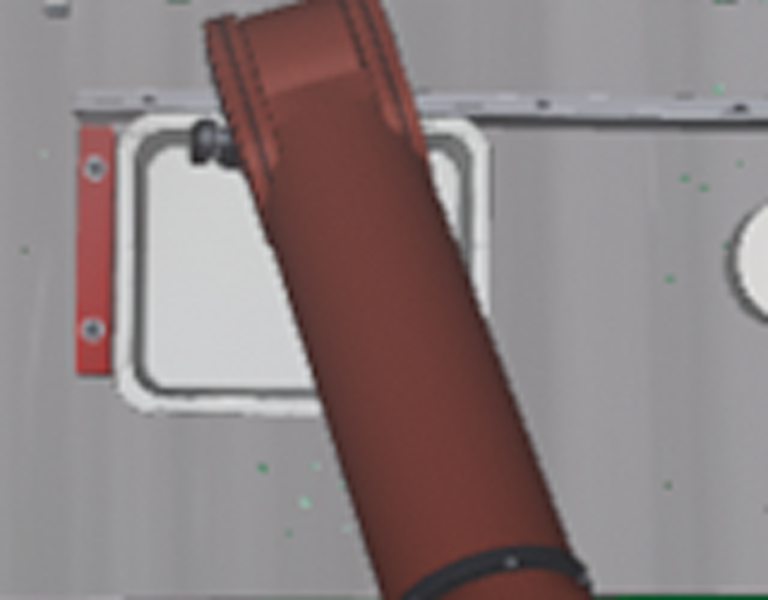

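The crop shows the rim's left edge at column ~117 against the stop's face at ~113, a gap of about 3 mm. The back rim sits just below the rail, so I'll keep creeping until the force rises.

Emit:
move_arm(xyz=[[0.001,0,0],[0.002,0,0],[0.003,0,0],[0.003,0,0],[0.003,0,0]], angular=[[0,0,0],[0,0,0],[0,0,0],[0,0,0],[0,0,0]], grip=[1,1,1,1,1])

```text
time_s: 10.77
position: [0.6305, 0.0008, 0.0191]
orientation: [3.141, -0.032, -0.007]
contact_force: [-12.8, 0.6, 7.5]
grip_width: 0.999
grip_force: 6.7
```

Emit:
move_arm(xyz=[[0.001,0,0],[0.002,0,0],[0.003,0,0],[0.003,0,0],[0.003,0,0]], angular=[[0,0,0],[0,0,0],[0,0,0],[0,0,0],[0,0,0]], grip=[1,1,1,1,1])

```text
time_s: 11.18
position: [0.6306, 0.0007, 0.019]
orientation: [3.14, -0.032, -0.016]
contact_force: [-26.6, -0.5, 19.2]
grip_width: 0.998
grip_force: 14.5
```

Firm contact with the rail. Next I back off and close the last few mm to the stop.

Emit:
move_arm(xyz=[[-0.003,0,0],[-0.006,0,0],[-0.01,0,0],[-0.02,0,0],[-0.035,-0.01,0],[-0.05,-0.025,0],[-0.06,-0.038,0],[-0.06,-0.046,0],[-0.06,-0.05,0],[-0.06,-0.053,0],[-0.06,-0.055,0],[-0.06,-0.057,0],[-0.06,-0.058,0],[-0.06,-0.059,0],[-0.06,-0.059,0]], angular=[[0,0,0],[0,0,0],[0,0,0],[0,0,0],[0,0,0],[0,0,0],[0,0,0],[0,0,0],[0,0,0],[0,0,0],[0,0,0],[0,0,0],[0,0,0],[0,0,0],[0,0,0]], grip=[1,1,1,1,1,1,1,1,1,1,1,1,1,1,1])

```text
time_s: 12.43
position: [0.5772, 0.0598, 0.0194]
orientation: [3.141, -0.033, 0.001]
contact_force: [1.0, -4.8, 2.2]
grip_width: 0.995
grip_force: 2.3
```

Emit:
move_arm(xyz=[[0,-0.001,0],[0,-0.002,0],[0,-0.003,0],[0,-0.003,0],[0,-0.003,0]], angular=[[0,0,0],[0,0,0],[0,0,0],[0,0,0],[0,0,0]], grip=[1,1,1,1,1])

```text
time_s: 12.85
position: [0.5772, 0.06, 0.0195]
orientation: [3.138, -0.036, -0.0]
contact_force: [-0.2, -13.4, 6.2]
grip_width: 1.0
grip_force: 7.0
```

Stop contact. One last gentle push against the rail, then retract.

Emit:
move_arm(xyz=[[0,0.003,0],[0,0.006,0],[0,0.02,0],[0.01,0.035,0],[0.025,0.05,0],[0.035,0.057,0],[0.042,0.057,0],[0.047,0.057,0],[0.05,0.057,0],[0.052,0.057,0],[0.053,0.057,0],[0.054,0.057,0],[0.055,0.057,0],[0.055,0.057,0]], angular=[[0,0,0],[0,0,0],[0,0,0],[0,0,0],[0,0,0],[0,0,0],[0,0,0],[0,0,0],[0,0,0],[0,0,0],[0,0,0],[0,0,0],[0,0,0],[0,0,0]], grip=[1,1,1,1,1,1,1,1,1,1,1,1,1,1])

```text
time_s: 14.02
position: [0.6302, 0.0062, 0.0192]
orientation: [-3.141, 0.031, 0.001]
contact_force: [-1.7, 1.7, 1.0]
grip_width: 0.997
grip_force: 0.8
```

Emit:
move_arm(xyz=[[-0.003,0,0],[-0.008,0,0],[-0.02,0,0],[-0.04,0,0],[-0.06,0,0],[-0.07,0,-0.01],[-0.07,0,-0.03],[-0.07,0,-0.055],[-0.07,0,-0.08],[-0.07,0,-0.105],[-0.07,0,-0.13],[-0.07,0.03,-0.15],[-0.07,0.06,-0.17],[-0.07,0.09,-0.18],[-0.07,0.12,-0.18],[-0.07,0.15,-0.18],[-0.07,0.18,-0.18],[-0.07,0.2,-0.18],[-0.07,0.21,-0.18],[-0.07,0.21,-0.18]], angular=[[0,0,0],[0,0,0],[0,0,0],[0,0,0],[0,0,0],[0,0,0],[0,0,0],[0,0,0],[0,0,0],[0,0,0],[0,0,0],[0,0,0],[0,0,0],[0,0,0],[0,0,0],[0,0,0],[0,0,0],[0,0,0],[0,0,0],[0,0,0]], grip=[1,1,1,1,1,1,1,1,1,1,1,1,1,1,1,1,1,1,1,1])

```text
time_s: 15.68
position: [0.5556, -0.2054, 0.1991]
orientation: [3.141, -0.038, -0.001]
contact_force: [0.7, 0.2, -0.2]
grip_width: 1.001
grip_force: 0.0
```

Run:
```python
from h import *
i,p=look('t6');o=manip.get_obs();print(o['position'],o['contact_force'])
c=p[150:275,225:385].astype(np.uint8)[:,:,::-1]
cv2.imwrite('pics/c6.png',cv2.resize(c,(768,600),interpolation=cv2.INTER_CUBIC))
```

```text
stop (((563.3396606445312, 140.41915893554688), (22.773391723632812, 167.11038208007812), 88.32996368408203), [[479.0, 131.0], [647.0, 127.0], [647.0, 149.0], [480.0, 154.0]])
tray (((545.6817016601562, -7.953010559082031), (239.6056671142578, 193.6319122314453), 89.44251251220703), [[448.0, -127.0], [641.0, -129.0], [644.0, 111.0], [450.0, 113.0]])
[ 0.55614221 -0.20296259  0.19916472] [-0.73959604  0.4100448   0.11059514]
```

View pics/c6.png

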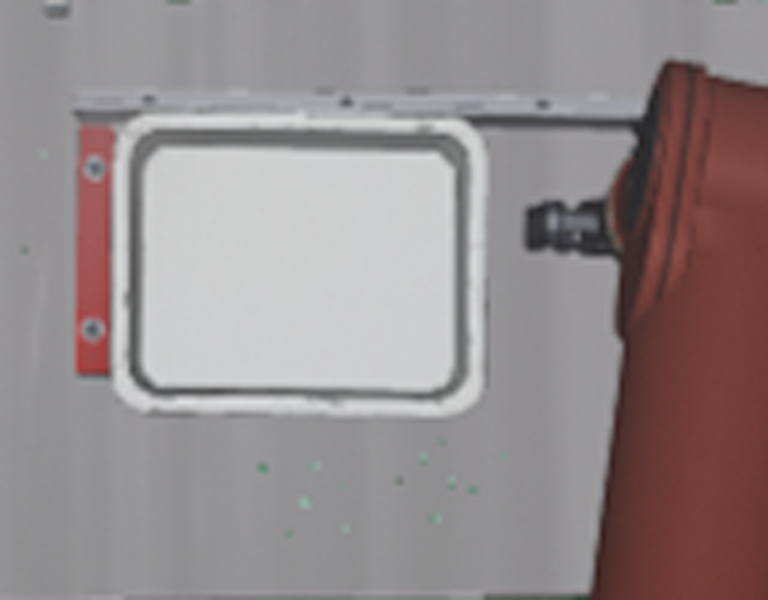

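The rim lies against the rail (row ~115) and the stop face (column ~112) with no visible gap, and the arm is clear.

```bash
python3 -c "
from cell import job;print(job.job_done())"
```

```text
the job is handed in; nothing more can be done
None
```

I pushed the tray flush against the back rail and up to the red stop, steadily and from inside its walls, and handed the job in at about 16 s; the hand-in call returned no verdict.

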